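# Clamp a gear hub against the end stop

### The arm

A 6-joint arm with a two-finger parallel gripper is mounted at the origin on the work surface. World frame = base frame: x ahead of the robot, y to its left, z up, the work surface at z = 0. Lengths are in mm, angles in degrees, forces in N, time in s.
With the tool pointing down it reaches from about 300 to 850 mm from the base axis. Payload 4.2 kg.
Tool frame: the origin (TCP) lies at the very end of the fingers, on their centre line; the grasp point (between the pads) lies 19 mm behind it; z points along the fingers, y is the line along which they close (so a half turn about z gives the same grasp; the last joint's range is limited). The gripper opens to 91 mm and grips with 3 to 60 N. Pads are 32 mm wide; open, the fingers measure 118 mm over their backs; the gripper's body (76 mm by 178 mm) begins 60 mm behind the grasp point.
Start: joints at [62.223, 18.312, 89.639, -0, 72.044, -1.146], TCP at [257.745, 514.014, 213.976] pointing down, gripper open.
Joint ranges: [-177.97, 177.97], [-48.28, 115.42], [12.27, 149.76], [-77.06, 257.06], [2.81, 150.46], [-146.56, 146.56]. Speed limits (degrees/s): [147.25, 147.25, 180, 180, 180, 180].

### API

Orientations are given as a 3x3 rotation matrix whose columns are the frame's x, y, z axes.
In Python, from workcell import r gives the robot as it stands.
- The arm moves only by the shell command python3 -m creep 'ROWS' [OPENING]. ROWS is text: rows parted by semicolons, each of 4 numbers parted by spaces: the shift along the tool's x, y, z in mm, then the turn about the tool's z in degrees. A call has 1 to 8 rows; each row is the pose to reach, as a shift and turn from the pose commanded when the call began, along the tool's axes at that moment; what a row does not reach only later rows make up. A row lasts 1/12 s, in which the tool goes at most 41.7 mm and 7.16 degrees, less where a joint would pass 70% of its speed; a pose out of reach is approached as far as the arm can. A call with a gripper value outside its range is refused whole. OPENING is the closure, from 0 (fully open) to 1 (shut), set as the call begins (- or left out, the last holds). The fingers move at their own pace and stop on an object; the grip force is fixed at half the most. Time passes only in rows, so rows that repeat a pose let the fingers close. It gives the time, the measured TCP pose, the force, the opening and the grip force at its end, in the units of the state.
- r.get_obs(): the state, without advancing time (a new reading comes with each control period).
- r.capture(name): name is "side" or "top"; returns (picture, depth): 480x640x3 uint8, red, green, blue; 480x640 float32, mm along the optical axis (not along the pixel's ray), 0 where there is no reading.
- r.camera_model(name): a dict with "K" (3x3 intrinsics, pixels), "rvec" (rotation vector, rad) and "tvec" (3), from world to camera coordinates, as OpenCV has them. Camera axes: x right, y down, z forward; pixel columns grow to the right and rows downward; lengths in mm; the calibration is good to about 2 mm. A picture is of the moment at which its call begins. camera_model takes no time and is no camera call.
- r.close_job(): hands the job in; it is judged then, once.
The state is a dict: "time": time; "qpos": joint angles; "joint_velocities": joint speeds; "joint_torque": joint torques, N m; "tcp_pos": TCP position; "tcp_rot": TCP orientation; "ft_force": force on the tool from outside, world axes, zero at the start; "moment": the same for the moment, N m; "gripper_width": finger opening in mm; "grip_force": force on a finger pad.
Only numpy, scipy, OpenCV 4.12 (cv2) and the standard library are available. Lean on these libraries where they do the work, as an engineer would, in place of code of your own. Each camera call takes 0.05 s, during which the arm holds its last target. There are 200 camera calls.

### The job

First take the grease tin out of the way of the sliding stop and stand it upright on the dark square mat. Then swing the orange lever free, push the blue stop along its rods so that it slides the gear hub right up against the fixed end stop, and swing the lever fully back so that the stop is clamped snug against the hub. Do not disturb the other things on the bench.

Things in the scene. Friction and masses are not known exactly. Their poses are not given: they have to be found in the camera images.
- bed: clamping bed fixed to the bench: base plate 120 mm wide (x -60..60), 460 long (y -235..225), 12 thick, with two steel rods (12 mm thick, 40 apart, tops 28 mm above the bench) along its y. Origin at bench height, z up. At its +y end the fixed end stop, a dark block 90 mm wide, 87 high, its brass pad's face at y = +185 mm. Yaw within +-0.3 rad; +y points mostly to the robot's left
- stop (a joint): travel of the blue sliding stop along bed +y (0 to 0.19 m). Block 100 mm wide (bed x) by 50 (bed y), 15 to 78 mm above the bench, brass pad on its +y face. Its middle (the lever's axis) is at bed x = 0, y = -170 mm + travel; the flat rear face 25 mm behind can be pushed at 34 to 78 mm height. Clamped, it is fast; free, it slides at about 7 N and stays put. 0.165: hub home and pad touching it
- clamp (a joint): angle of the orange lever on the stop (rad, 0 to 1.571, growing anticlockwise from above). 0: along bed -x, across the rods on the robot's side, stop free; 1.571: along bed -y, back along the rods away from the hub, clamped. Brake bites from about 0.9, full above 1.3, free below 0.6. Stays where it is left; takes about 0.25 N m, up to 0.45 while biting. Starts at 1.35 to 1.55
- lever_axis (a point): point on the lever's vertical axis, at the middle height of its arm, 102 mm above the bench
- lever_end (a point): centre of the rounded end of the lever's arm, 100 mm from the axis and 102 mm above the bench. The arm is a level round bar, 16 mm thick near the axis and 20 mm thick over its outer half, 110 mm from the axis to its very end; it clears the stop's block by 14 mm
- stop_pad (a point): centre of the brass pad's face on the sliding stop, 40 mm ahead (bed +y) of the lever's axis
- hub: gear hub lying on the two rods, its axis along the bed's y: aluminium drum 68 mm in diameter and 90 mm long with dark and brass bands, steel axle 26 mm in diameter sticking out to a total length of 150 mm. 0.5 kg. Origin at the middle of the axle, about 57 mm above the bench; its own y along the axle. It slides along the rods when pushed and starts 20 to 50 mm short of the end stop
- hub_front (a point): centre of the axle's end face towards the fixed end stop
- hub_back (a point): centre of the axle's end face towards the sliding stop
- tin: grease tin, red with a white band and steel lid, 56 mm in diameter and 85 mm high, 0.3 kg, closed. Starts upright on the two rods between the sliding stop and the hub, with some 10 mm or more to spare on each side. Origin at the centre of its underside
- mat: dark square mat, 120 x 120 x 4 mm, fixed on the bench on the robot's side of the bed, left or right. Origin at the centre of its underside. The tin belongs here
- tray: red open tray with brass parts, 120 x 120 x 30 mm, fixed, on the other side from the mat. Origin at the centre of its underside
- jar: amber jar with black cap, 60 mm in diameter, 90 mm high, standing close to the bed's +x side near the lever. To be left alone. Origin at the centre of its underside
- spray: yellow bottle, 66 mm in diameter, 170 mm high, standing on the left. To be left alone. Origin at the centre of its underside
- done_hub: finished hub standing upright in a round black foot of 80 mm diameter, 130 mm high in all. To be left alone. Origin at the centre of its underside
- sprocket: dark toothed sprocket lying flat, 92 mm across, 12 mm high, between robot and bed. To be left alone. Origin at the centre of its underside
- spanner: steel spanner, 180 mm long, lying flat on the bench on the right. To be left alone
- driver: screwdriver with orange handle, 200 mm long, lying on the bench on the left. To be left alone
Mind the look-alikes: they are no part of the job. What is shaped like the hub but turquoise is not meant.

How it is judged (in metres and radians):
On the way, in this order (a step that is already met when the one before it is completed fails the run):
1. the tin stands upright on the mat (horizontal distance between tin and mat below 0.045 m and height (world z) of tin below 0.012 m and angle between tin's own z axis and vertical below 0.1 rad and linear speed of tin below 0.03 m/s and contact force between the fingers and tin below 0.2 N), for 0.2 s.
2. the lever is swung free (value of joint clamp below 0.6 rad), for 0.1 s.
3. the hub is against the end stop and the sliding stop against the hub (y of hub_front in the frame of bed above 0.181 m and distance between stop_pad and hub_back below 0.006 m and value of joint clamp below 0.75 rad), for 0.2 s.
At the end, for the whole second after the job is handed in: The lever is back beyond 1.3 rad (clamped), the hub's front end is within 4 mm of the fixed end stop's pad and the sliding stop's pad within 6 mm of the hub's other end, all at rest; the tin stands upright on the mat, its axis within 45 mm of the mat's centre (value of joint clamp above 1.3 rad and y of hub_front in the frame of bed above 0.181 m and distance between stop_pad and hub_back below 0.006 m and linear speed of each of hub, tin below 0.02 m/s and velocity of joint stop below 0.01 m/s and horizontal distance between tin and mat below 0.045 m and height (world z) of tin below 0.012 m and angle between tin's own z axis and vertical below 0.1 rad); the robot touches nothing.
It fails at once if another thing on the bench is disturbed (shifted by more than 25 mm or tipped) (distance of any of jar, spray, done_hub, sprocket, spanner, driver from where it was at the start of the episode above 0.025 m or angle between any of jar, spray, done_hub's own z axis and vertical above 0.5 rad).
It also fails if it takes over 72 s, if anything falls off the work surface, if the arm or the gripper's body presses on something with over 40 N, if the wrist force passes 120 N, or if a joint passes its speed limit or range.

## Working session

There is one attempt and no reset: what is moved stays moved. The work goes in short steps, Python scripts to look and compute and a shell command to move; the robot and the scene stay as the last step left them, time stands still between calls to the robot, and variables do not carry over. Pictures are saved under pics/ and viewed, at most 10 in all, crops included, and the job is handed in when it is done.

```bash
mkdir -p pics; ls; cat > h.py <<'E'
import numpy as np, cv2
from workcell import r
def cam(n):
    m=r.camera_model(n); R,_=cv2.Rodrigues(np.array(m["rvec"],float)); return np.array(m["K"],float),R,np.array(m["tvec"],float).ravel()
def cloud(n,d):
    K,R,t=cam(n); v,u=np.mgrid[0:480,0:640]
    P=np.stack([(u-K[0,2])/K[0,0]*d,(v-K[1,2])/K[1,1]*d,d],-1)
    return (P-t)@R
def snap(n,f):
    i,d=r.capture(n); cv2.imwrite(f,cv2.cvtColor(i,cv2.COLOR_RGB2BGR)); np.save(f[:-3]+'npy',d); return i,d
E
python3 - <<'E'
from h import *
for n in("top","side"):
    i,d=snap(n,f"pics/{n}0.png"); K,R,t=cam(n); print(n,K[0,0],-R.T@t,R[2],(d==0).mean())
o=r.get_obs(); print(o["time"],o["tcp_rot"],o["ft_force"],o["gripper_width"])
E
```

```text
pics
top 612.4561379424497 [ 429.37687754   18.82481268 1480.01251771] [ 0.09244558 -0.01544744 -0.99559791] 0.004026692708333333
side 500.77913921801365 [ 130.08000286 -828.34642702 1018.06890735] [ 0.32379126  0.64099243 -0.69590799] 0.003958333333333334
0.1 [[-8.93920417e-01  4.48225142e-01 -7.14749362e-04]
 [ 4.48225711e-01  8.93919348e-01 -1.38237855e-03]
 [ 1.93114621e-05 -1.55610545e-03 -9.99998789e-01]] [-0.1464012   0.26825606 -0.46745449] 91.19079840109585
```

View pics/top0.png

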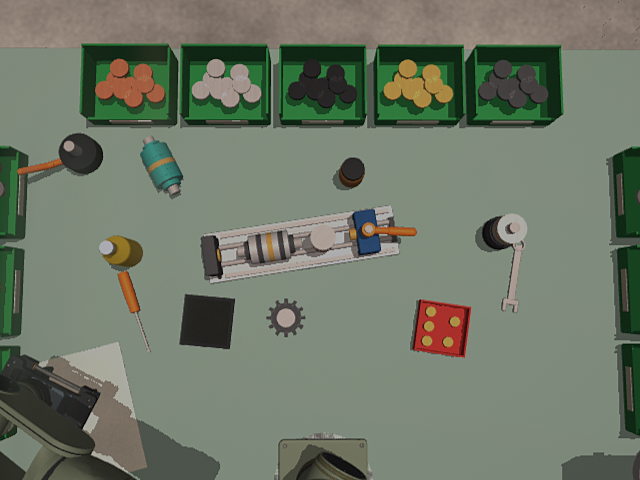

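View pics/side0.png

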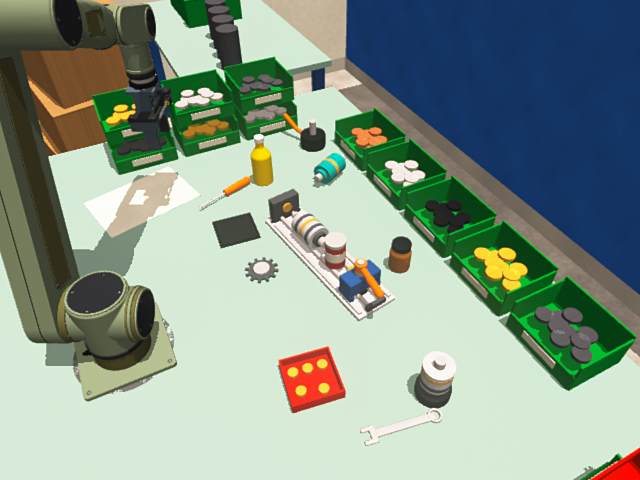

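The top view shows the bed running from the end stop at (211,257) to about (395,230). The tin lid is at (321,238), the mat at (207,322), the lever axis at (368,229) and the lever end near (412,232). The jar is at (351,172).

```bash
python3 - <<'E'
from h import *
d=np.load("pics/top0.npy"); i=cv2.imread("pics/top0.png"); P=cloud("top",d); hsv=cv2.cvtColor(i,cv2.COLOR_BGR2HSV)
x,y,z=P[...,0],P[...,1],P[...,2]
v,u=np.mgrid[0:480,0:640]
def box(a,b,c,e): return (u>=a)&(u<=c)&(v>=b)&(v<=e)
def rep(n,m):
    Q=P[m]; print(n,len(Q),"mean",Q.mean(0).round(1),"rect",[np.round(k,1) for k in cv2.minAreaRect(Q[:,:2].astype(np.float32))])
rep("bedbase",box(195,200,405,290)&(z>5)&(z<110))
rep("tinlid",box(300,215,345,260)&(z>95)&(z<125))
rep("mat",box(170,285,245,360)&(i.max(2)<60))
org=(hsv[...,0]>8)&(hsv[...,0]<20)&(hsv[...,1]>150)&(hsv[...,2]>120)
rep("lever",box(355,215,425,245)&org&(z>95))
blue=(hsv[...,0]>100)&(hsv[...,0]<125)&(hsv[...,1]>120)
rep("stop top",box(345,200,390,260)&blue&(z>70)&(z<85))
rep("endstop",box(195,225,228,285)&(z>80)&(z<95))
rep("hub",box(240,220,305,270)&(z>60)&(z<98))
rep("axle",box(210,220,308,270)&(z>60)&(z<75))
rep("jar",box(330,150,370,190)&(z>70))
for n,c in (("spro",(268,297,306,340)),):rep(n,box(*c)&(z>7)&(z<20))
rep("spray",box(90,225,150,270)&(z>30))
E
python3 - <<'E'
import cv2
i=cv2.imread("pics/top0.png")[195:295,195:425]
cv2.imwrite("pics/c0.png",cv2.resize(i,None,fx=3.4,fy=3.4,interpolation=cv2.INTER_CUBIC))
E
```

```text
bedbase 9889 mean [559.5  58.   37. ] rect [array([562. ,  52.8]), array([509.8, 218.9]), np.float64(89.9)]
tinlid 509 mean [5.701e+02 3.000e-01 1.147e+02] rect [array([5.697e+02, 4.000e-01]), array([55.4, 55.5]), np.float64(43.2)]
mat 2485 mean [379.2 273.2  12.6] rect [array([374.6, 179. ]), array([315.4, 122.9]), np.float64(87.6)]
lever 366 mean [ 584.2 -150.8  115.6] rect [array([538.9, -75.8]), array([ 81.2, 277.9]), np.float64(32.9)]
stop top 666 mean [ 585.5 -100.5   78.8] rect [array([ 586.8, -102.3]), array([97.5, 49.2]), np.float64(8.6)]
endstop 524 mean [532.2 257.3  87.6] rect [array([532.7, 257.9]), array([90.5, 30.5]), np.float64(9.1)]
hub 1457 mean [551.7 121.2  81.9] rect [array([553.4, 120.7]), array([ 68.5, 145. ]), np.float64(8.6)]
axle 425 mean [547.1 137.5  68.6] rect [array([553.1, 147.2]), array([ 79.4, 197.6]), np.float64(9.3)]
jar 438 mean [723.6 -66.9 125.4] rect [array([590.5, -40.7]), array([ 51.8, 339.5]), np.float64(78.4)]
spro 575 mean [388.9  86.4  11. ] rect [array([385.2,  83.9]), array([ 90.3, 101.8]), np.float64(89.8)]
spray 974 mean [538.8 446.3 131.2] rect [array([475.2, 258.8]), array([484.4,  64.8]), np.float64(71.6)]
```

View pics/c0.png

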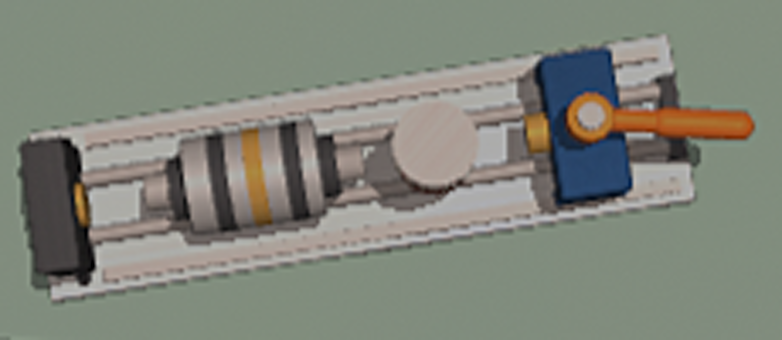

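```bash
cat >> h.py <<'E'
BX=np.array([.989,.1485]);BY=np.array([-.1485,.989]);BO=np.array([563.9,50.2])
def bed(x,y): return BO+x*BX+y*BY
def go(xyz,yaw=None):
    "shift in tool axes to world xyz; yaw=world angle (deg) for tool y, mod 180"
    o=r.get_obs(); R=np.array(o["tcp_rot"]); s=R.T@(np.array(xyz)-o["tcp_pos"]); t=0
    if yaw is not None:
        cur=np.degrees(np.arctan2(R[1,1],R[0,1])); t=-((yaw-cur+90)%180-90)
    print("rows",s.round(1),round(t,1))
E
python3 - <<'E'
from h import *
d=np.load("pics/top0.npy"); i=cv2.imread("pics/top0.png"); P=cloud("top",d)
v,u=np.mgrid[0:480,0:640]; hsv=cv2.cvtColor(i,cv2.COLOR_BGR2HSV)
def box(a,b,c,e): return (u>=a)&(u<=c)&(v>=b)&(v<=e)
m=box(170,285,245,360)&(i.max(2)<60)&(np.abs(P[...,2]-4)<6); Q=P[m]; print("mat",np.median(Q,0),cv2.minAreaRect(Q[:,:2].astype(np.float32)))
org=(hsv[...,0]>5)&(hsv[...,0]<22)&(hsv[...,1]>150)
m=box(375,215,425,245)&org&(abs(P[...,2]-110)<8); Q=P[m];print("lever",np.median(Q,0),Q[Q[:,1].argmin()],cv2.fitLine(Q[:,:2].astype(np.float32),2,0,.01,.01).ravel())
m=box(330,150,370,190)&(abs(P[...,2]-90)<8); Q=P[m];print("jar",np.median(Q,0))
print("tin",(np.array([569.9,.3])-BO)@np.c_[BX,BY])
go([570,0.3,180],8.54)
E
```

```text
mat [379.4071644  274.90780607   4.81430906] ((378.8111877441406, 275.01641845703125), (119.31193542480469, 118.62085723876953), 84.50519561767578)
lever [ 583.3243341  -165.68876933  110.9130154 ] [ 581.54623413 -211.75171753  104.16408416] [ 4.9373291e-02  9.9878037e-01  5.8369452e+02 -1.6517212e+02]
jar [731.41979879 -68.78399546  91.11437394]
tin [ -1.47615 -50.2421 ]
rows [-509.4 -318.7   33.7] 54.8
```

```bash
python3 -m creep '-509 -319 34 55;-509 -319 34 55;-509 -319 34 55;-509 -319 34 55;-509 -319 34 55;-509 -319 34 55;-509 -319 34 55;-509 -319 34 55' 0; python3 -c "
from h import *
go([570,.3,150],8.54)"
```

```text
time: 0.77
tcp_pos: [431.0, 227.7, 194.8]
tcp_rot: [[-0.14, 0.99, -0.0], [0.99, 0.14, -0.0], [-0.0, -0.0, -1.0]]
ft_force: [0.9, -0.9, 0.2]
gripper_width: 90.9
grip_force: 0.0
rows [-244.6  105.7   44.8] -0.5
```

```bash
python3 -m creep '-245 106 45 -0.5;-245 106 45 -0.5;-245 106 45 -0.5;-245 106 45 -0.5;-245 106 45 -0.5;-245 106 45 -0.5;-245 106 45 -0.5;-245 106 45 -0.5' 0; python3 -c "
from h import *
go([570,.3,75],8.54);snap('side','pics/s1.png')"
```

```text
time: 1.43
tcp_pos: [572.6, -1.2, 148.5]
tcp_rot: [[-0.15, 0.989, -0.001], [0.989, 0.15, -0.001], [-0.001, -0.001, -1.0]]
ft_force: [-0.2, -0.1, -0.7]
gripper_width: 91.4
grip_force: 0.0
rows [ 2.  -2.3 73.5] 0.1
```

View pics/s1.png

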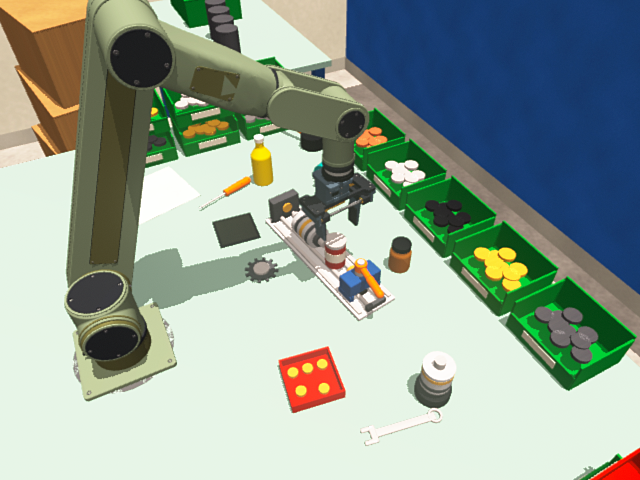

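The open gripper stands above the tin, which is at (335,248), with a finger on each side of it across the bed. I'll descend and grip.

```bash
python3 -m creep '2 -2 20 0;2 -2 40 0;2 -2 60 0;2 -2 73 0;2 -2 73 0;2 -2 73 0' 0; python3 -m creep '0 0 0 0;0 0 0 0;0 0 0 0;0 0 0 0;0 0 0 0;0 0 0 0;0 0 0 0;0 0 0 0' 0.6;  python3 -c "
from h import *
go([570,.3,160],8.54)"
```

```text
time: 1.98
tcp_pos: [568.0, 5.4, 76.9]
tcp_rot: [[-0.155, 0.988, -0.002], [0.988, 0.155, 0.0], [0.001, -0.002, -1.0]]
ft_force: [-0.6, -0.2, 0.6]
gripper_width: 91.2
grip_force: 0.0
time: 2.65
tcp_pos: [568.8, 4.3, 77.4]
tcp_rot: [[-0.154, 0.988, -0.0], [0.988, 0.154, 0.0], [0.0, -0.0, -1.0]]
ft_force: [-1.5, 0.0, 3.0]
gripper_width: 55.6
grip_force: 30.0
rows [ -4.1   0.6 -82.6] 0.3
```

```bash
python3 -m creep '0 0 -20 0;0 0 -50 0;0 0 -80 0;0 0 -80 0'; python3 -c "
from h import *
go([379,275,115])"
```

```text
time: 2.98
tcp_pos: [572.3, 4.3, 162.3]
tcp_rot: [[-0.154, 0.988, 0.011], [0.988, 0.154, 0.0], [-0.002, 0.011, -1.0]]
ft_force: [1.5, -0.2, -2.5]
gripper_width: 55.7
grip_force: 30.0
rows [ 297.3 -149.8   45.2] 0
```

```bash
python3 -m creep '10 -30 0 0;35 -60 0 0;70 -85 0 0;105 -105 0 0;140 -125 10 0;175 -140 20 0;210 -150 30 0;245 -150 40 0'; python3 -c "
from h import *
go([379,275,80])"
```

```text
time: 3.65
tcp_pos: [378.9, 223.2, 115.4]
tcp_rot: [[-0.154, 0.988, -0.004], [0.988, 0.154, -0.002], [-0.001, -0.004, -1.0]]
ft_force: [1.2, 0.2, -3.3]
gripper_width: 56.0
grip_force: 30.0
rows [51.2  8.2 35.3] 0
```

```bash
python3 -m creep '25 5 10 0;45 8 20 0;51 8 35 0;51 8 35 0;51 8 35 0;51 8 35 0'; python3 -c "
from h import *
go([379,275,53])"
```

```text
time: 4.15
tcp_pos: [382.6, 274.1, 81.9]
tcp_rot: [[-0.154, 0.988, -0.001], [0.988, 0.154, -0.001], [-0.001, -0.001, -1.0]]
ft_force: [1.2, 0.5, -3.2]
gripper_width: 55.5
grip_force: 30.0
rows [ 1.4 -3.4 28.9] 0
```

```bash
python3 -m creep '0 -2 6 0;0 -2 12 0;0 -2 17 0;0 -2 22 0;0 -2 25 0;0 -2 27 0;0 -2 28 0;0 -2 28 0'; python3 -m creep '0 0 0 0;0 0 0 0'
```

```text
time: 4.82
tcp_pos: [380.9, 274.6, 53.9]
tcp_rot: [[-0.154, 0.988, -0.0], [0.988, 0.154, -0.0], [-0.0, -0.0, -1.0]]
ft_force: [1.0, 0.0, -2.8]
gripper_width: 55.7
grip_force: 30.0
time: 4.98
tcp_pos: [381.1, 274.8, 54.3]
tcp_rot: [[-0.154, 0.988, 0.0], [0.988, 0.154, 0.0], [0.0, 0.001, -1.0]]
ft_force: [-1.2, -0.7, -2.8]
gripper_width: 55.3
grip_force: 30.0
```

```bash
python3 -m creep '0 0 1 0;0 0 1 0;0 0 1 0';python3 -m creep '0 0 1 0;0 0 1 0;0 0 1 0'
```

```text
time: 5.23
tcp_pos: [381.2, 274.8, 53.5]
tcp_rot: [[-0.154, 0.988, 0.001], [0.988, 0.154, 0.001], [0.001, 0.001, -1.0]]
ft_force: [-0.6, 0.7, -0.5]
gripper_width: 55.3
grip_force: 30.0
time: 5.48
tcp_pos: [381.2, 274.9, 53.4]
tcp_rot: [[-0.154, 0.988, 0.001], [0.988, 0.154, 0.001], [0.001, 0.001, -1.0]]
ft_force: [-3.0, -1.7, 8.5]
gripper_width: 55.5
grip_force: 30.0
```

```bash
python3 -m creep '0 0 0 0;0 0 0 0;0 0 0 0;0 0 0 0;0 0 0 0;0 0 0 0' 0; python3 -m creep '0 0 -20 0;0 0 -50 0;0 0 -85 0;0 0 -120 0;0 0 -120 0'; python3 - <<'E'
from h import *
i,d=snap("side","pics/s2.png"); P=cloud("side",d); hsv=cv2.cvtColor(i,cv2.COLOR_RGB2HSV)
m=(P[...,2]>40)&(P[...,2]<92)&(np.hypot(P[...,0]-381,P[...,1]-275)<45); Q=P[m]; print(Q.min(0),Q.max(0))
m=(np.hypot(P[...,0]-586.8,P[...,1]+102.3)<15)&(P[...,2]<150); print(np.percentile(P[m][:,2],[50,95,99]))
print(r.get_obs()["qpos"])
a=np.radians(267.2); c=np.array([586.8,-102.3])+90*np.array([np.cos(a),np.sin(a)]); print(c); go([*c,160],-2.8)
E
```

```text
time: 5.98
tcp_pos: [380.9, 274.6, 52.0]
tcp_rot: [[-0.154, 0.988, -0.0], [0.988, 0.154, -0.0], [-0.0, -0.0, -1.0]]
ft_force: [-0.4, -0.2, -0.2]
gripper_width: 90.5
grip_force: 0.0
time: 6.4
tcp_pos: [384.5, 277.1, 178.5]
tcp_rot: [[-0.154, 0.988, 0.011], [0.988, 0.154, 0.008], [0.006, 0.012, -1.0]]
ft_force: [0.5, 0.1, -0.0]
gripper_width: 91.2
grip_force: 0.0
[354.41507467 238.93317271  40.52955309] [410.74827952 300.40866947  91.99762861]
[114.72450037 121.40027232 122.09582307]
[3.43813385e+01 1.05609459e+01 1.06295729e+02 3.13928109e-03
 6.26501595e+01 2.55086640e+01]
[ 582.40352072 -192.19255236]
rows [-493.4  124.7   14.7] 11.7
```

View pics/s2.png

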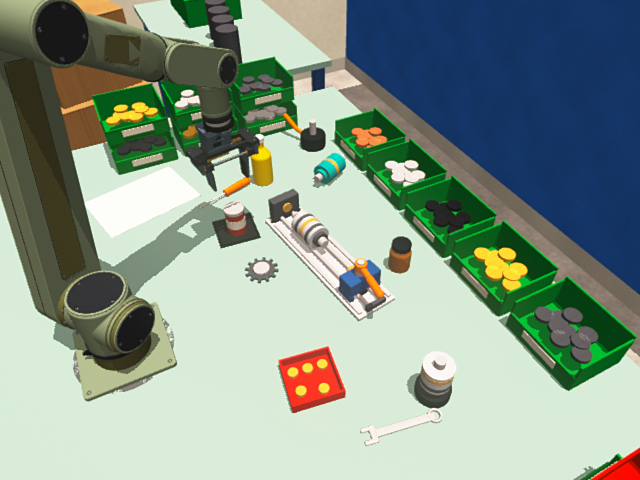

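The tin stands upright on the mat at (235,218), and the lever and jar are untouched. Next I go to the lever end with the fingers half open, to straddle it.

```bash
python3 -m creep '-493 125 15 12;-493 125 15 12;-493 125 15 12;-493 125 15 12;-493 125 15 12;-493 125 15 12;-493 125 15 12;-493 125 15 12' 0.45;python3 -c "
from h import *
go([582.4,-192.2,160],-2.8)"
```

```text
time: 7.12
tcp_pos: [511.1, -33.9, 160.7]
tcp_rot: [[0.055, 0.998, -0.003], [0.998, -0.055, 0.0], [0.0, -0.003, -1.0]]
ft_force: [0.0, 1.0, 0.2]
gripper_width: 50.4
grip_force: 0.0
rows [-154.2   79.9    0.5] -0.3
```

```bash
python3 -m creep '-154 80 0 0;-154 80 0 0;-154 80 0 0;-154 80 0 0;-154 80 0 0;-154 80 0 0;-154 80 0 0;-154 80 0 0';python3 -c "
from h import *
go([582.4,-192.2,86],-2.8)"
```

```text
time: 7.78
tcp_pos: [582.0, -188.5, 161.4]
tcp_rot: [[0.054, 0.999, -0.002], [0.999, -0.054, 0.001], [0.001, -0.002, -1.0]]
ft_force: [0.3, 0.1, 0.6]
gripper_width: 50.1
grip_force: 0.0
rows [-3.7  0.7 75.4] -0.3
```

```bash
python3 -m creep '-4 1 25 0;-4 1 50 0;-4 1 75 0;-4 1 75 0;-4 1 75 0;-4 1 75 0';cat >> h.py <<'E'
def arc(c,rad,angs):
    "rows for TCP at lever angle(s) a (world deg), tool y perpendicular to arm"
    for a in angs:
        p=np.array(c)+rad*np.array([np.cos(np.radians(a)),np.sin(np.radians(a))]); go([*p,86],a-270)
E
python3 -c "
from h import *
print(r.get_obs()['ft_force'])
arc([586.8,-102.3],90,[267,261,255,249,243,237,231,225])"
```

```text
time: 8.28
tcp_pos: [584.6, -193.3, 88.8]
tcp_rot: [[0.053, 0.999, 0.002], [0.999, -0.053, -0.001], [-0.0, 0.002, -1.0]]
ft_force: [0.2, -0.9, 0.2]
gripper_width: 50.0
grip_force: 0.0
[ 0.17078887 -0.93160021  0.1974575 ]
rows [ 1.  -2.6  2.8] -0.1
rows [  1.5 -12.    2.7] 5.9
rows [  3.  -21.3   2.7] 11.9
rows [  5.4 -30.4   2.7] 17.9
rows [  8.8 -39.2   2.7] 23.9
rows [ 13.  -47.6   2.7] 29.9
rows [ 18.1 -55.5   2.7] 35.9
rows [ 24.1 -62.8   2.6] 41.9
```

```bash
python3 -m creep '1 -11 2 5;3 -21 2 12;5 -30 2 18;9 -39 2 24;13 -48 2 30;18 -55 2 36;24 -63 2 42;24 -63 2 42'; 
python3 -c "
from h import *
arc([586.8,-102.3],90,[225,219,213,207,201,195,189,185])"
```

```text
time: 8.95
tcp_pos: [522.6, -166.6, 87.6]
tcp_rot: [[0.709, 0.705, 0.003], [0.705, -0.709, -0.002], [0.001, 0.004, -1.0]]
ft_force: [0.2, -0.4, -0.1]
gripper_width: 50.3
grip_force: 0.0
rows [ 0.8 -0.1  1.6] -0.2
rows [ 1.3 -9.5  1.6] 5.8
rows [  2.7 -18.8   1.5] 11.8
rows [  5.2 -27.9   1.5] 17.8
rows [  8.5 -36.7   1.5] 23.8
rows [ 12.8 -45.1   1.5] 29.8
rows [ 17.9 -53.    1.4] 35.8
rows [ 21.7 -58.    1.4] 39.8
```

```bash
python3 -m creep '1 -9 1 6;3 -19 1 12;5 -28 1 18;9 -37 1 24;13 -45 1 30;18 -53 1 36;20 -56 1 38;20 -56 1 38'; 
python3 - <<'E'
from h import *
i,d=snap("top","pics/t2.png")
cv2.imwrite("pics/c2.png",cv2.resize(cv2.imread("pics/t2.png")[195:315,280:430],None,fx=4,fy=4))
go([*(np.array(r.get_obs()["tcp_pos"])[:2]),160])
E
```

```text
time: 9.62
tcp_pos: [497.9, -112.7, 85.9]
tcp_rot: [[0.992, 0.123, 0.003], [0.123, -0.992, -0.001], [0.003, 0.001, -1.0]]
ft_force: [-0.4, 0.1, 0.1]
gripper_width: 50.0
grip_force: 0.2
rows [  0.2   0.  -74.3] 0
```

View pics/c2.png

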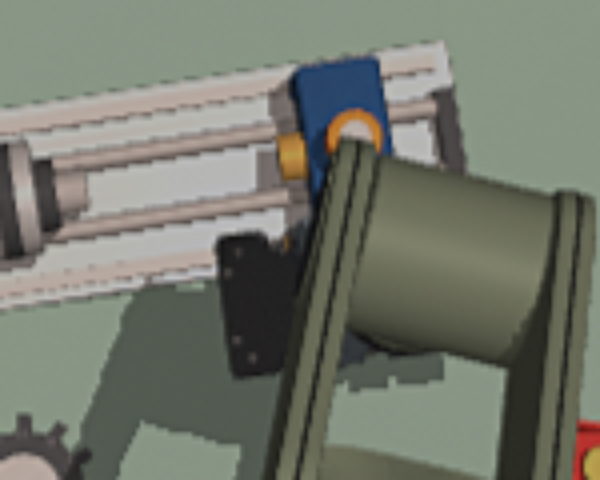

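The lever has followed and now points across the rods towards the robot. I'll rise, go behind the stop, and check the height of the dark bar at the bed's rear.

```bash
python3 -m creep '0 0 -25 0;0 0 -55 0;0 0 -75 0;0 0 -75 0;0 0 -75 0'; python3 - <<'E'
from h import *
d=np.load("pics/s2.npy");P=cloud("side",d); d=np.load("pics/top0.npy");P2=cloud("top",d)
for Q in(P,P2):
    x=(Q[...,:2]-BO)@BX; y=(Q[...,:2]-BO)@BY
    for a in range(-245,-175,10):
        m=(abs(y-a)<5)&(abs(x+35)<12)&(Q[...,2]<120); print(a,np.percentile(Q[m][:,2],[50,98]).round() if m.sum() else None)
p=bed(0,-214); print(p); go([*p,160],98.54)
E
```

```text
time: 10.08
tcp_pos: [498.1, -113.0, 160.8]
tcp_rot: [[0.993, 0.121, 0.004], [0.121, -0.993, -0.0], [0.004, 0.001, -1.0]]
ft_force: [-0.6, 0.6, 0.9]
gripper_width: 49.9
grip_force: 0.0
-245 [  3. 111.]
-235 [  3. 111.]
-225 [ 13. 109.]
-215 [17. 30.]
-205 [15. 28.]
-195 [15. 31.]
-185 [28. 78.]
-245 [  2. 114.]
-235 [  1. 110.]
-225 [ 14. 106.]
-215 [15. 32.]
-205 [15. 30.]
-195 [15. 23.]
-185 [17. 27.]
[ 595.679 -161.446]
rows [91.  59.9  1.2] -1.6
```

```bash
python3 -m creep '30 20 0 -1.6;60 40 0 -1.6;91 60 0 -1.6;91 60 0 -1.6;91 60 0 -1.6;91 60 0 -1.6' 1; python3 -c "
from h import *
p=bed(0,-214); go([*p,57],98.54)"
```

```text
time: 10.58
tcp_pos: [593.2, -161.1, 157.5]
tcp_rot: [[0.989, 0.148, -0.004], [0.148, -0.989, 0.002], [-0.004, -0.002, -1.0]]
ft_force: [-0.4, 0.9, 0.2]
gripper_width: 13.4
grip_force: 0.0
rows [  2.8   0.9 100.5] -0.0
```

```bash
python3 -m creep '0 0 20 0;1 0 45 0;2 0 70 0;2 0 100 0;2 0 100 0;2 0 100 0;2 0 100 0'; python3 -m creep '0 -5 0 0;0 -10 0 0;0 -16 0 0;0 -22 0 0;0 -28 0 0;0 -34 0 0;0 -40 0 0;0 -46 0 0'; python3 - <<'E'
from h import *
o=r.get_obs(); print((np.array(o["tcp_pos"])[:2]-BO)@np.c_[BX,BY])
E
```

```text
time: 11.17
tcp_pos: [596.8, -161.1, 60.8]
tcp_rot: [[0.989, 0.148, 0.002], [0.148, -0.989, -0.0], [0.002, 0.001, -1.0]]
ft_force: [0.2, -0.6, 0.3]
gripper_width: 0.6
grip_force: 0.0
time: 11.83
tcp_pos: [590.2, -117.5, 60.1]
tcp_rot: [[0.989, 0.149, 0.002], [0.149, -0.989, -0.004], [0.001, 0.005, -1.0]]
ft_force: [0.3, -7.6, 2.6]
gripper_width: 0.7
grip_force: 3.9
[   1.09204018 -169.71028043]
```

```bash
python3 -m creep '0 -6 1 0;0 -12 1 0;0 -18 1 0;0 -24 1 0;0 -30 1 0;0 -36 1 0;0 -42 1 0;0 -48 1 0'; python3 -m creep '0 -6 0 0;0 -12 0 0;0 -18 0 0;0 -24 0 0;0 -30 0 0;0 -36 0 0;0 -42 0 0;0 -48 0 0'; python3 - <<'E'
from h import *
o=r.get_obs(); print((np.array(o["tcp_pos"])[:2]-BO)@np.c_[BX,BY])
E
```

```text
time: 12.5
tcp_pos: [583.1, -70.0, 59.6]
tcp_rot: [[0.989, 0.149, 0.002], [0.149, -0.989, -0.004], [0.001, 0.004, -1.0]]
ft_force: [-0.7, -8.2, 4.4]
gripper_width: 0.3
grip_force: 4.0
time: 13.17
tcp_pos: [575.9, -22.8, 59.6]
tcp_rot: [[0.989, 0.15, 0.002], [0.15, -0.989, -0.005], [0.001, 0.005, -1.0]]
ft_force: [-1.8, -11.5, 5.7]
gripper_width: 0.6
grip_force: 6.1
[  0.98979324 -73.94848581]
```

Force rose slightly as the hub began to slide; about 30 mm remain.

```bash
python3 -m creep '0 -4 0 0;0 -8 0 0;0 -12 0 0;0 -16 0 0;0 -20 0 0;0 -23 0 0;0 -25 0 0;0 -25 0 0'; for k in 1 2 3; do python3 -m creep '0 -1 0 0;0 -2 0 0;0 -3 0 0;0 -3 0 0' | grep -E "pos|ft"; done
```

```text
time: 13.83
tcp_pos: [572.1, 1.7, 59.6]
tcp_rot: [[0.989, 0.15, 0.001], [0.15, -0.989, -0.005], [0.001, 0.005, -1.0]]
ft_force: [-0.8, -10.2, 6.9]
gripper_width: 0.1
grip_force: 4.9
tcp_pos: [571.7, 4.3, 59.6]
ft_force: [-0.9, -10.4, 5.5]
tcp_pos: [571.2, 7.2, 59.5]
ft_force: [-0.2, -9.4, 6.4]
tcp_pos: [570.7, 10.2, 59.5]
ft_force: [-1.6, -10.3, 5.3]
```

```bash
for k in 1 2 3; do python3 -m creep '0 -1 0 0;0 -2 0 0;0 -2 0 0' | grep -E "pos|ft"; done
```

```text
tcp_pos: [570.4, 12.2, 59.5]
ft_force: [-1.6, -10.5, 6.8]
tcp_pos: [570.1, 14.1, 59.6]
ft_force: [-0.7, -10.1, 5.9]
tcp_pos: [569.8, 16.1, 59.5]
ft_force: [-1.5, -11.8, 6.1]
```

```bash
for k in 1 2; do python3 -m creep '0 -1 0 0;0 -2 0 0;0 -2 0 0' | grep -E "pos|ft"; done; python3 - <<'E'
from h import *
i,d=snap("side","pics/s3.png"); P=cloud("side",d)
cv2.imwrite("pics/c3.png",cv2.resize(cv2.imread("pics/s3.png")[170:320,240:420],None,fx=4,fy=4))
E
```

```text
tcp_pos: [569.7, 16.6, 59.6]
ft_force: [-1.1, -16.0, 6.3]
tcp_pos: [569.8, 16.7, 59.6]
ft_force: [0.8, -23.2, 6.8]
```

View pics/c3.png

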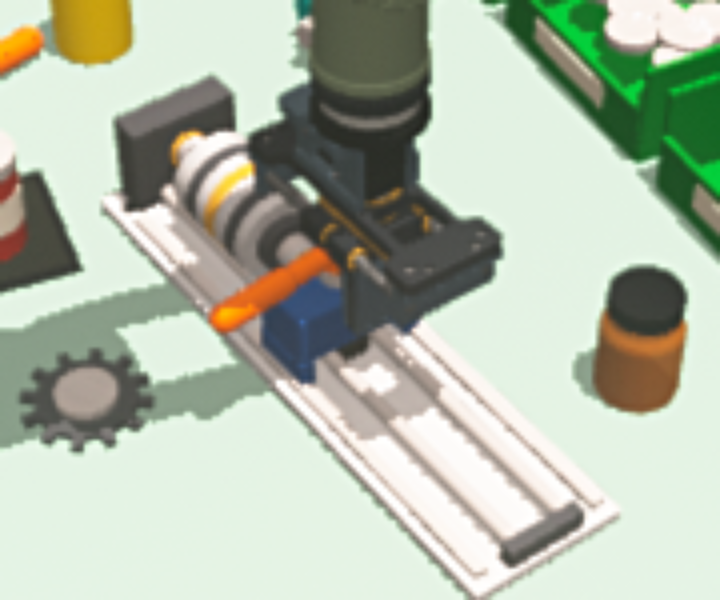

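The force climbs with no further movement, so the hub sits against the end stop (brass pad at about (185,150) in the crop) and the stop against the axle. I'll back off, rise and measure.

```bash
python3 -m creep '0 8 0 0;0 18 0 0;0 30 -5 0;0 35 -30 0;0 35 -70 0;0 35 -110 0;0 75 -130 0;0 115 -130 0'; python3 -m creep '0 40 0 0;0 80 0 0;0 110 0 0;0 110 0 0' 0.45; python3 - <<'E'
from h import *
i,d=snap("top","pics/t4.png"); P=cloud("top",d); hsv=cv2.cvtColor(i,cv2.COLOR_RGB2HSV)
cv2.imwrite("pics/c4.png",cv2.resize(cv2.imread("pics/t4.png")[195:315,195:395],None,fx=4,fy=4))
v,u=np.mgrid[0:480,0:640]; roi=(u>200)&(u<350)&(v>200)&(v<300)
for n,m in (("blue",(hsv[...,0]>100)&(hsv[...,0]<125)&(hsv[...,1]>120)&(abs(P[...,2]-78)<5)),("org",(hsv[...,0]>5)&(hsv[...,0]<22)&(hsv[...,1]>180)&(abs(P[...,2]-109)<9))):
    Q=P[m&roi]; print(n,len(Q),np.median(Q,0),cv2.minAreaRect(Q[:,:2].astype(np.float32)) if len(Q)>3 else "")
    if n=="org": print(Q[Q[:,0].argmin()],cv2.fitLine(Q[:,:2].astype(np.float32),2,0,.01,.01).ravel())
E
```

```text
time: 16.8
tcp_pos: [588.9, -89.4, 194.6]
tcp_rot: [[0.988, 0.152, 0.011], [0.152, -0.988, -0.001], [0.011, 0.002, -1.0]]
ft_force: [1.1, -0.2, -0.0]
gripper_width: 0.4
grip_force: 0.0
time: 17.13
tcp_pos: [602.5, -204.6, 188.1]
tcp_rot: [[0.99, 0.142, 0.001], [0.142, -0.99, -0.003], [0.001, 0.003, -1.0]]
ft_force: [1.5, -0.5, 0.4]
gripper_width: 24.1
grip_force: 0.0
blue 498 [575.82452673  56.03559576  78.70586243] ((550.2359619140625, 135.1344757080078), (96.90210723876953, 219.48165893554688), 8.668335914611816)
org 340 [511.32524064  37.23961712 111.1549658 ] ((517.4000854492188, 40.6474609375), (120.44583129882812, 28.636554718017578), 12.190476417541504)
[459.88538461  21.68039048 113.13481899] [9.6067172e-01 2.7768663e-01 5.1317444e+02 3.6560627e+01]
```

View pics/c4.png

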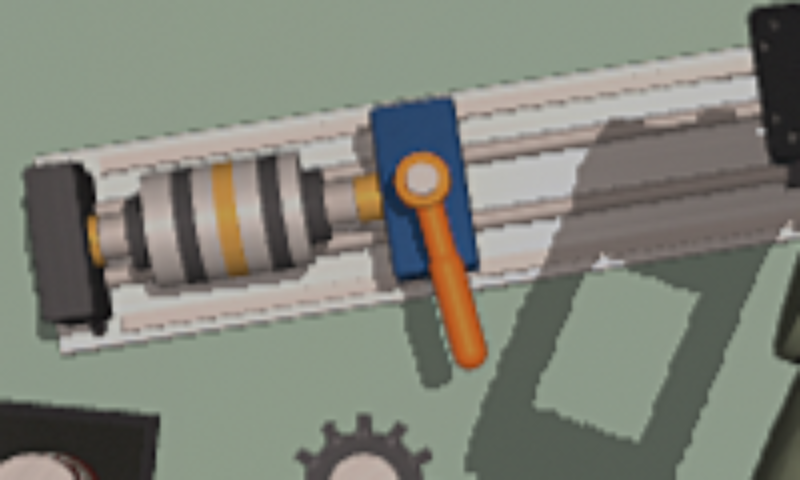

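The hub touches the brass pad at crop (95,240), and the stop's pad touches the axle at (365,195). The lever is at about 196° in the world frame. I'll go over its end.

```bash
python3 -c "
from h import *
go([477.3,26.4,160],-74)"
```

```text
rows [ -90.8 -243.6   28. ] -7.8
```

```bash
python3 -m creep '-91 -244 28 -8;-91 -244 28 -8;-91 -244 28 -8;-91 -244 28 -8;-91 -244 28 -8;-91 -244 28 -8;-91 -244 28 -8;-91 -244 28 -8' 0.5;python3 -c "
from h import *
go([477.3,26.4,86],-74)"
```

```text
time: 17.85
tcp_pos: [473.6, 32.2, 160.3]
tcp_rot: [[0.958, 0.288, -0.002], [0.288, -0.958, 0.001], [-0.001, -0.002, -1.0]]
ft_force: [0.6, -0.3, -0.3]
gripper_width: 45.9
grip_force: 0.0
rows [ 2.   6.8 74.3] 0.8
```

```bash
python3 -m creep '0 0 0 0;0 0 0 0';python3 -c "
from h import *
go([477.3,26.4,86],-74)"
```

```text
time: 18.02
tcp_pos: [477.1, 28.8, 160.7]
tcp_rot: [[0.959, 0.284, 0.002], [0.284, -0.959, -0.0], [0.001, 0.001, -1.0]]
ft_force: [0.0, 0.9, 0.6]
gripper_width: 45.3
grip_force: 0.0
rows [-0.6  2.3 74.7] 0.5
```

```bash
python3 -m creep '0 2 25 0;0 2 50 0;0 2 74 0;0 2 74 0;0 2 74 0';python3 -m creep '0 0 0 0;0 0 0 0' 0.6;python3 -c "
from h import *
arc([563.8,51.2],90,[196,202,208,214,220,226,232,238,244])"
```

```text
time: 18.43
tcp_pos: [476.8, 26.3, 85.7]
tcp_rot: [[0.959, 0.282, -0.002], [0.282, -0.959, -0.0], [-0.002, -0.001, -1.0]]
ft_force: [0.5, -0.6, 1.1]
gripper_width: 45.8
grip_force: 0.0
time: 18.6
tcp_pos: [478.3, 26.9, 87.7]
tcp_rot: [[0.959, 0.283, 0.003], [0.283, -0.959, 0.0], [0.003, 0.001, -1.0]]
ft_force: [-0.2, 0.6, 0.4]
gripper_width: 37.1
grip_force: 0.0
rows [-1.1  0.2  1.7] 0.4
rows [-0.7  9.6  1.7] -5.6
rows [ 0.7 18.9  1.8] -11.6
rows [ 3.1 28.   1.8] -17.6
rows [ 6.4 36.8  1.8] -23.6
rows [10.6 45.3  1.8] -29.6
rows [15.7 53.2  1.8] -35.6
rows [21.6 60.6  1.9] -41.6
rows [28.2 67.3  1.9] -47.6
```

```bash
python3 -m creep '-1 9 1 -5;1 19 1 -11;3 28 1 -17;6 37 1 -23;11 45 1 -29;16 53 1 -35;22 61 1 -41;28 67 1 -47';python3 -c "
from h import *
arc([563.8,51.2],90,[244,250,256,262,268,274,280,284,286])"
```

```text
time: 19.27
tcp_pos: [522.7, -29.1, 86.7]
tcp_rot: [[0.443, 0.897, 0.0], [0.897, -0.443, 0.001], [0.001, -0.0, -1.0]]
ft_force: [-2.1, 2.0, 1.5]
gripper_width: 36.6
grip_force: 1.5
rows [0.2 1.7 0.7] -0.3
rows [ 0.7 11.1  0.7] -6.3
rows [ 2.3 20.4  0.7] -12.3
rows [ 4.7 29.5  0.7] -18.3
rows [ 8.2 38.3  0.7] -24.3
rows [12.5 46.7  0.7] -30.3
rows [17.7 54.5  0.7] -36.3
rows [21.5 59.5  0.7] -40.3
rows [23.6 61.8  0.7] -42.3
```

```bash
python3 -m creep '1 11 1 -6;2 20 1 -12;5 29 1 -18;8 38 1 -24;12 47 1 -30;18 54 1 -36;21 59 1 -40;21 59 1 -40'; python3 -m creep '0 0 0 0;0 0 0 0'; python3 - <<'E'
from h import *
o=r.get_obs();print(np.degrees(np.arctan2(o["tcp_pos"][1]-51.2,o["tcp_pos"][0]-563.8))+360)
E
```

```text
time: 19.93
tcp_pos: [584.2, -36.6, 85.3]
tcp_rot: [[-0.235, 0.972, -0.002], [0.972, 0.235, 0.0], [0.001, -0.002, -1.0]]
ft_force: [-4.1, 0.0, 2.1]
gripper_width: 36.2
grip_force: 1.7
time: 20.1
tcp_pos: [584.3, -36.7, 85.2]
tcp_rot: [[-0.232, 0.973, -0.0], [0.973, 0.232, 0.0], [0.0, 0.0, -1.0]]
ft_force: [-3.5, 0.6, 2.7]
gripper_width: 36.5
grip_force: 1.9
283.1224957876182
```

```bash
for k in 1 2 3; do python3 -m creep '0 1 0 0;0 2 0 0;0 2 0 0'|grep -E "pos|ft"; done
```

```text
tcp_pos: [584.4, -36.6, 84.8]
ft_force: [-8.1, -1.8, 5.2]
tcp_pos: [584.5, -36.6, 84.7]
ft_force: [-11.6, -1.8, 8.4]
tcp_pos: [584.6, -36.5, 84.6]
ft_force: [-15.5, -3.7, 12.0]
```

The lever is at its limit. I'll centre the fingers, rise, move away and check.

```bash
python3 -m creep '0 -6 0 0;0 -13 0 0;0 -13 0 0;0 -13 0 0' 0.4; python3 -m creep '0 0 -25 0;0 0 -60 0;0 0 -100 0;-35 0 -110 0;-75 0 -110 0;-115 0 -110 0;-155 0 -110 0;-155 0 -110 0'; python3 - <<'E'
from h import *
i,d=snap("top","pics/t5.png"); P=cloud("top",d); hsv=cv2.cvtColor(i,cv2.COLOR_RGB2HSV)
cv2.imwrite("pics/c5.png",cv2.resize(cv2.imread("pics/t5.png")[150:350,170:400],None,fx=3,fy=3))
v,u=np.mgrid[0:480,0:640]; roi=(u>305)&(u<365)&(v>200)&(v<300)
Q=P[(hsv[...,0]>5)&(hsv[...,0]<22)&(hsv[...,1]>150)&(abs(P[...,2]-109)<9)&roi]
l=cv2.fitLine(Q[:,:2].astype(np.float32),2,0,.01,.01).ravel(); print(len(Q),l,np.degrees(np.arctan2(l[1],l[0]))%180+180-188.5)
print(r.get_obs()["ft_force"])
E
```

```text
time: 21.18
tcp_pos: [578.7, -38.3, 84.7]
tcp_rot: [[-0.233, 0.973, 0.003], [0.973, 0.233, 0.0], [-0.001, 0.002, -1.0]]
ft_force: [0.1, 0.4, -0.2]
gripper_width: 54.6
grip_force: 0.0
time: 21.85
tcp_pos: [616.1, -195.9, 194.0]
tcp_rot: [[-0.228, 0.974, 0.003], [0.974, 0.228, -0.005], [-0.005, 0.002, -1.0]]
ft_force: [-0.5, -0.1, 0.7]
gripper_width: 54.5
grip_force: 0.0
309 [ 1.5489683e-01 -9.8793066e-01  5.7260583e+02 -1.0346224e+01] 90.41083
[-0.54372312  0.73166614  0.52011417]
```

View pics/c5.png

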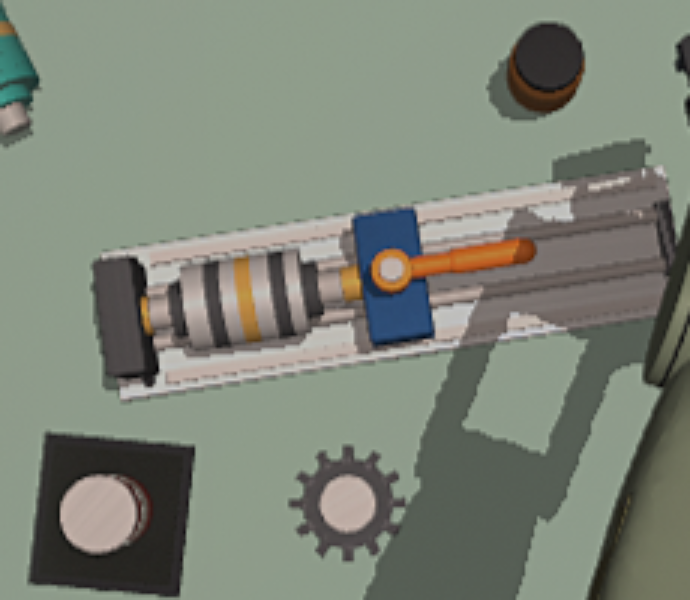

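The lever lies along the rods at about 90°. The hub is snug between the end stop's pad at (147,313) and the stop's pad at (350,283). The tin is on the mat at (105,513), and the jar and sprocket are in place. I'm handing in.

```bash
python3 -m creep '0 0 0 0;0 0 0 0' >/dev/null; python3 -c "
from h import *
print(r.close_job())"
```

```text
the job is handed in; nothing more can be done
None
```

I handed the job in at about 22 s; no verdict was returned. In the last top picture the tin was on the mat, the hub up against the end stop with the sliding stop touching it, the lever back at about 90° (clamped), and the jar and sprocket in place.

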